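# Third hand at the tube-rack jig

### The arm

A 7-joint arm with a two-finger parallel gripper is mounted at the origin on the work surface. World frame = base frame: x ahead of the robot, y to its left, z up, the work surface at z = 0. Lengths are in m, angles in rad, forces in N, time in s.
With the tool pointing down it reaches from about 0.425 to 1.025 m from the base axis. Payload 9.4 kg.
Tool frame: the origin (TCP) lies at the very end of the fingers, on their centre line; the grasp point (between the pads) lies 19 mm behind it; z points along the fingers, y is the line along which they close (so a half turn about z gives the same grasp; the last joint's range is limited). The gripper opens to 85 mm and grips with 20 to 120 N. Pads are 22 mm wide; open, the fingers measure 114 mm over their backs; the gripper's body (76 mm by 85 mm) begins 54 mm behind the grasp point. The pads swing forward as they close: fully open they stand 13 mm farther back than shut.
Start: joints at [-1.393, 0.599, -0.003, 1.599, 0.002, 0.943, -0.08], TCP at [0.183, 0.702, 0.208] pointing down, gripper open.
Joint ranges: [-2.57, 2.57], [-0.35, 1.97], [-1.29, 1.29], [0.11, 2.56], [-1.05, 4.19], [0.11, 1.86], [-2.63, 2.63]. Speed limits (rad/s): [2.22, 2.22, 3.01, 3.01, 3.14, 3.14, 3.14].

### API

Orientations are given as a rotation vector (axis times angle).
In Python, from bench import bot gives the robot as it stands.
- The arm moves only by the tool apply_moves, never from a script. Its argument "increments" is text: rows parted by semicolons, each of 7 numbers parted by spaces: the finger opening in mm, from 0 to 85.4, then the shift along the tool's x, y, z in mm, then the turn, a rotation vector about the tool's x, y, z in degrees. A call has 1 to 20 rows; each row is the pose to reach, as a shift and turn from the pose commanded when the call began, along the tool's axes at that moment; what a row does not reach only later rows make up. A row lasts 1/10 s, in which the tool goes at most 50 mm and 8.59 degrees, less where a joint would pass 70% of its speed; a pose out of reach is approached as far as the arm can. A call with a gripper value outside its range is refused whole. The fingers move at their own pace and stop on an object; "newtons" is the grip in N (left out, the last holds). Time passes only in rows, so rows that repeat a pose let the fingers close. It gives the time, the measured TCP pose, the force, the opening and the grip force at its end, in the units of the state.
- bot.state(): the state, without advancing time (a new reading comes with each control period).
- bot.capture(name): name is "side" or "top" or "wrist"; returns the picture (480x640x3 uint8, blue, green, red); there is no depth.
- bot.camera_model(name): a dict with "vertical_fov" (degrees; the focal length in pixels is half the picture's height over the tangent of half this angle, whatever the lens; pixels are square), "cx", "cy" (the principal point, pixels), "R" (3x3) and "t" (3): a world point X has camera coordinates R X + t. Camera axes: x right, y down, z forward; pixel columns grow to the right and rows downward; lengths in m; the calibration is good to about 2 mm. A picture is of the moment at which its call begins: read the wrist's pose just before it. camera_model takes no time and is no camera call; for the wrist camera it gives the pose at the moment of the call.
- bot.finish_job(): hands the job in; it is judged then, once.
The state is a dict: "time": time; "q": joint angles; "dq": joint speeds; "joint_torque": joint torques, N m; "tool_pos": TCP position; "eef_rot": TCP orientation; "ft_force": force on the tool from outside, world axes, zero at the start; "moment": the same for the moment, N m; "finger_gap": finger opening in m; "grip_force": force on a finger pad.
Only numpy, scipy, OpenCV 4.12 (cv2) and the standard library are available. Lean on these libraries where they do the work, as an engineer would, in place of code of your own. Each camera call takes 0.05 s, during which the arm holds its last target. There are 200 camera calls.

### The job

One of the three blue tube-rack blocks has a corner broken off: put it in the red reject tray and let go of it. Then take either sound block (leave the other one where it is), set it flat, the same way up, on the jig's bed between the two black lines, long side along them, and press its end against the yellow sprung wall until the wall's black pointer stands in the green band. Hold it there, steady, for a colleague to screw it on: finish while still pressing, never run the pointer into the red, and do not disturb the bottle, the jar or the screwdriver.

Things in the scene. Friction and masses are not known exactly. Their poses are not given: they have to be found in the camera images.
- block_a_c (a point): a sound blue plastic tube-rack spacer block, 60 (its x) x 36 (its y) x 40 (z) mm, 0.12 kg, lying loose on the bench on the robot's right; the point is its centre, half-way up; its x axis runs along its length (either end may be pressed); it can be gripped firmly
- block_b_c (a point): a sound blue plastic tube-rack spacer block, 60 (its x) x 36 (its y) x 40 (z) mm, 0.12 kg, lying loose on the bench on the robot's right; the point is its centre, half-way up; its x axis runs along its length (either end may be pressed); it can be gripped firmly
- chipped_c (a point): the faulty blue block, same 60 x 36 x 40 mm outline and 0.10 kg, but with the corner at its +x, +y side missing over the full height (gap 22 mm along x, 16 mm along y); the point is the centre of the full outline, half-way up; grip it across its 36 mm width about 9 mm towards its -x end, where both sides are whole. Which of the three blocks lies where varies
- jig: fixed assembly jig: aluminium bed 190 (x) x 130 (y) x 8 mm thick, lying on the bench; origin at the centre of its underside; its x axis points along the lane towards the sprung wall, away from the robot, z up. Near its far end stands a dark block 45 mm high above the bed; left of the wall (+y, beyond y = 48 mm, x = 17 to 59 mm) a gauge ledge 37 mm high above the bed
- lane (a point): a point on the bed's upper surface (8 mm above the bench), on the middle line of the lane, 10 mm nearer the robot than the jig's centre and 30 mm in front of the sprung wall's face at rest. Two black lines 52 mm apart run along the lane either side of it, from 82 mm nearer the robot to 18 mm farther
- wall (a joint): how far the sprung yellow wall has been pushed back along the jig's +x, in m: 0 at rest, stop at 0.030; spring about 600 N/m from zero (6 N at 10 mm, 8.4 N at 14 mm). The pointer is over the green band from 0.008 to 0.020 and over the red from 0.026
- wall_face (a point): centre of the near face of the sprung yellow wall (90 mm wide, 45 mm high, 12 mm thick); it moves with the wall
- tray: fixed red open reject tray on the robot's left, 150 x 150 x 35 mm, walls and floor 4 to 5 mm; origin at the centre of its underside
- reagent: bystander: white bottle with yellow cap, 56 mm across, 130 mm tall; origin at the centre of its underside
- jar: bystander: amber jar with blue cap, 60 mm across, 80 mm tall; origin at the centre of its underside
- driver: bystander: screwdriver 170 mm long lying beyond the jig; origin on its underside, half-way along
There are look-alikes about, which are no part of the job. What is shaped like the part that bears block_b_c but brown or white is not meant.

How it is judged:
By the outcome, as a careful person would: the job done as asked, in the order asked, and still so for the second after the job is handed in, while the arm keeps its last pose, push and grip.
It also fails if it takes over 54 s, if anything falls off the work surface, if the arm or the gripper's body presses on something with over 40 N, if the wrist force passes 120 N, or if a joint passes its speed limit or range.

## Working session

There is one attempt and no reset: what is moved stays moved. The work goes in short steps, Python scripts to look and compute and a tool call to move; the robot and the scene stay as the last step left them, time stands still between calls to the robot, and variables do not carry over. Pictures are saved under pics/ and viewed, at most 10 in all, crops included, and the job is handed in when it is done.

Besides the shell and the picture viewer there is one more tool, called after "Request:" as name(argument=value, ...) on one line, values as JSON. apply_moves: Moves the arm, as the interface text tells. Its arguments: {"type":"object","properties":{"increments":{"type":"string"},"newtons":{"type":"number"}},"required":["increments"]}

```bash
mkdir -p pics; python3 - <<'E'
from bench import bot
import cv2,numpy as np
s=bot.state();print(s)
for n in("side","top"):
    im=bot.capture(n);cv2.imwrite(f"pics/{n}0.png",im)
    m=bot.camera_model(n);print(n,m)
E
```

```text
{'time': 0.0, 'q': array([-1.39270961,  0.60016646, -0.00256941,  1.60018022,  0.00182746,
        0.94292788, -0.07979852]), 'dq': array([ 0.00083146,  0.00117131, -0.00083563, -0.00072566, -0.0013683 ,
        0.00011289,  0.00235042]), 'joint_torque': array([-6.34321259e-05, -7.76454806e+01,  1.56505991e+00, -2.58019245e+01,
        1.23883595e-02,  8.67766386e-03, -9.30060338e-06]), 'tool_pos': array([0.18260317, 0.70105695, 0.2069688 ]), 'eef_rot': array([-3.98976995e-01, -3.11609953e+00,  2.63722029e-03]), 'ft_force': array([0.28819978, 0.14580702, 0.56055792]), 'moment': array([ 0.01013959,  0.00022635, -0.01689169]), 'grip_force': 0.0, 'finger_gap': 0.08543398359786909}
side {'vertical_fov': 50.772182207524324, 'cx': 324.75141700499694, 'cy': 236.5110758073202, 'R': array([[-0.98460678, -0.17477771, -0.00149549],
       [-0.09145325,  0.52245381, -0.84774897],
       [ 0.14894895, -0.83456262, -0.53039555]]), 't': array([0.56217496, 0.0762625 , 0.95685412])}
top {'vertical_fov': 43.24339559765376, 'cx': 317.5197548603904, 'cy': 242.03299786109613, 'R': array([[-0.00950386, -0.99995422,  0.00110759],
       [-0.97802452,  0.00906472, -0.20829273],
       [ 0.20827316, -0.00306284, -0.9780659 ]]), 't': array([0.01248701, 0.58889172, 1.30886452])}
```

View pics/top0.png

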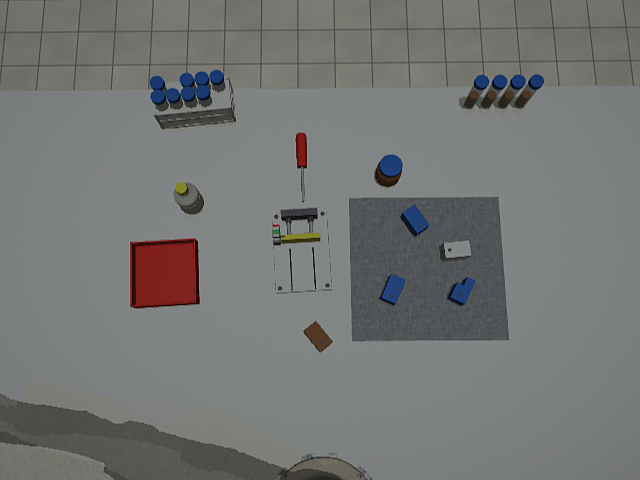

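View pics/side0.png

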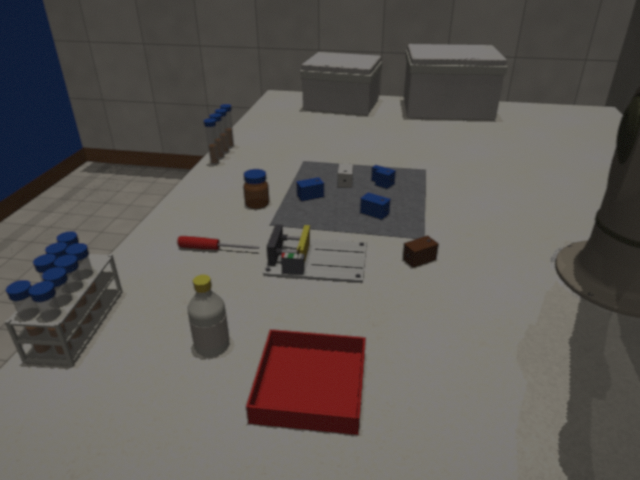

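The top view shows the chipped block at (462,291), sound blocks at (415,220) and (393,289), the jig near (302,250) with the wall at (300,238), and the tray at (165,273). The white and brown look-alikes are at (457,249) and (318,336).

```bash
cat > h.py <<'E'
import numpy as np,cv2
def ray(m,uv,z):
    f=240/np.tan(np.radians(m["vertical_fov"]/2));R=np.array(m["R"]);C=-R.T@np.array(m["t"])
    uv=np.atleast_2d(uv).astype(float)
    d=np.c_[(uv[:,0]-m["cx"])/f,(uv[:,1]-m["cy"])/f,np.ones(len(uv))]@R
    return C+d*((z-C[2])/d[:,2])[:,None]
def proj(m,X):
    f=240/np.tan(np.radians(m["vertical_fov"]/2));c=np.atleast_2d(X)@np.array(m["R"]).T+m["t"]
    return np.c_[m["cx"]+f*c[:,0]/c[:,2],m["cy"]+f*c[:,1]/c[:,2]]
def rect(P):  # min area rectangle of xy points (m): centre, long, short, angle of long axis (deg)
    (c,(w,h),a)=cv2.minAreaRect((P[:,:2]*1000).astype(np.float32))
    if w<h: w,h,a=h,w,a+90
    return np.round(c,1),round(w,1),round(h,1),round((a+90)%180-90,1)
E
python3 - <<'E'
from bench import bot
from h import *
im=cv2.imread("pics/top0.png");m=bot.camera_model("top")
hsv=cv2.cvtColor(im,cv2.COLOR_BGR2HSV)
def blobs(mask,z,amin,name):
    n,l,st,c=cv2.connectedComponentsWithStats(mask.astype(np.uint8))
    for i in range(1,n):
        if st[i,4]>=amin:
            v,u=np.where(l==i); print(name,c[i].round(1),st[i,4],rect(ray(m,np.c_[u,v],z)))
H,S,V=[hsv[...,i].astype(int) for i in range(3)]
blue=(H>100)&(H<130)&(S>120)
print(np.percentile(V[200:310,370:480][blue[200:310,370:480]],[5,25,50,75,95]))
blobs(blue&(V>40),.04,100,"blue"); blobs(blue&(V>120),.04,100,"bluetop")
blobs((H>22)&(H<35)&(S>150)&(V>80),.053,60,"yellow")
blobs(((H<8)|(H>172))&(S>150)&(V>60),.035,300,"red")
k=im[205:300,262:342];cv2.imwrite("pics/jig.png",np.hstack([cv2.resize(k,None,fx=4.8,fy=4.8,interpolation=cv2.INTER_CUBIC),cv2.resize(im[200:310,370:485],(400,456),interpolation=cv2.INTER_CUBIC)]))
E
```

```text
[ 31. 107. 119. 121. 128.]
blue [215.9  76.3] 147 (array([1010.2,  251.5]), 33.8, 32.9, -42.2)
blue [171.7  89. ] 762 (array([981. , 358.2]), 106.7, 70.7, -84.3)
blue [201.6  84.8] 302 (array([987.8, 284.6]), 69.7, 32.1, 5.6)
blue [481.5  81.1] 148 (array([ 991.7, -397.1]), 32.3, 31.7, -3.6)
blue [499.8  80.9] 145 (array([ 991.3, -441.2]), 32.3, 31.7, 89.5)
blue [518.2  81. ] 145 (array([ 990.9, -487.3]), 32.3, 31.7, 89.5)
blue [536.5  80.8] 144 (array([ 990.5, -531.4]), 32.3, 31.7, 89.5)
blue [390.5 165.2] 395 (array([ 777.3, -167.5]), 52.5, 49.7, -1.8)
blue [415.4 218.6] 386 (array([ 646.9, -221.3]), 60.2, 36.4, 33.5)
blue [393.  288.2] 405 (array([ 484.9, -162.9]), 60.4, 35.5, -23.6)
blue [462.6 290.4] 353 (array([ 482.4, -320.6]), 60.9, 35.7, -29.1)
bluetop [393.  288.3] 300 (array([ 485.1, -163.3]), 55.9, 33.1, -24.2)
yellow [180.6 187.6] 100 (array([722.9, 323.8]), 25.7, 24.1, -62.5)
yellow [300.6 236.1] 185 (array([604.9,  46.7]), 87.5, 11.5, -86.3)
red [301.  149.3] 327 (array([821.2,  44.1]), 83.2, 23.9, -0.1)
red [163.8 273.2] 3925 (array([527.8, 361.3]), 149.0, 148.9, 3.1)
```

View pics/jig.png

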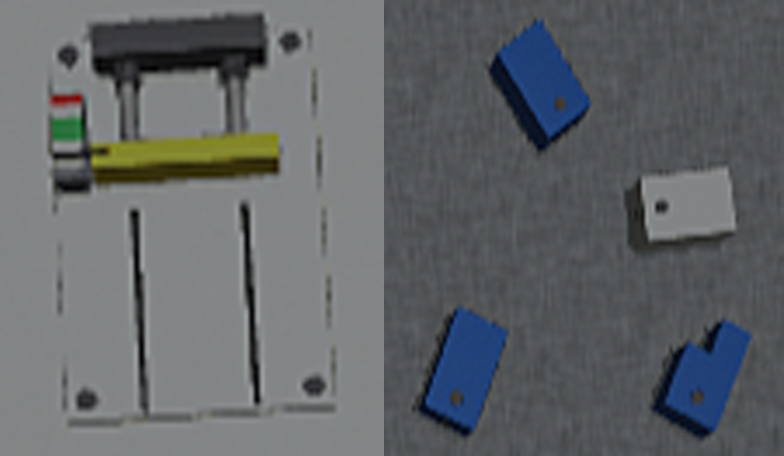

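Zoomed in, the notch is on the far-left corner of the bottom-right block, so its +x is its far end. The jig has a slight positive yaw (about 3.5°), and the pointer is below the green band. Next I compute the waypoints.

```bash
cat >> h.py <<'E'
from scipy.spatial.transform import Rotation as Rn
def go(s,x,y,z,long,p0=None):
    """shift (mm) and turn (deg) from the state's pose to TCP xyz (mm), tool down, pads closing across 'long' (deg)"""
    R0=Rn.from_rotvec(s["eef_rot"]);p=np.array(s["tool_pos"])*1000
    best=None
    for a in(long,long+180):
        a=np.radians(a);X=np.array([np.cos(a),np.sin(a),0]);Z=np.array([0,0,-1.]);Rt=Rn.from_matrix(np.c_[X,np.cross(Z,X),Z])
        r=(R0.inv()*Rt).as_rotvec(degrees=True)
        rel=(np.degrees(a-np.arctan2(y,x))+180)%360-180
        print("shift",R0.inv().apply(np.array([x,y,z])-p).round(1),"turn",r.round(2),"toolx-vs-azimuth",rel.round(0))
E
python3 - <<'E'
from bench import bot
from h import *
s=bot.state();print(Rn.from_rotvec(s["eef_rot"]).as_matrix().round(3),"az",np.degrees(np.arctan2(s["tool_pos"][1],s["tool_pos"][0])))
for w in((450,450,350,75),(600,50,300,-30),(474.5,-316.2,200,-29)): go(s,*w)
m=bot.camera_model("top")
L=ray(m,[(289.9,248.75),(292.4,290.4),(313.0,247.7),(315.75,288.75)],.008);print(L.round(4))
for a,b in((0,1),(2,3)): d=L[a]-L[b];print(np.degrees(np.arctan2(d[1],d[0])))
E
```

```text
[[-0.968  0.252 -0.   ]
 [ 0.252  0.968 -0.001]
 [-0.    -0.001 -1.   ]] az 75.4008132483872
shift [-322.  -175.9 -142.6] turn [-6.00e-02  6.00e-02  9.04e+01] toolx-vs-azimuth 30.0
shift [-322.  -175.9 -142.6] turn [-6.00e-02 -6.00e-02 -8.96e+01] toolx-vs-azimuth -150.0
shift [-568.  -525.1  -92.1] turn [-2.000e-02 -1.100e-01 -1.646e+02] toolx-vs-azimuth -35.0
shift [-568.  -525.1  -92.1] turn [-0.07  0.02 15.4 ] toolx-vs-azimuth 145.0
shift [-538.8 -911.     8.4] turn [-2.000e-02 -1.100e-01 -1.656e+02] toolx-vs-azimuth 5.0
shift [-538.8 -911.     8.4] turn [-0.08  0.02 14.4 ] toolx-vs-azimuth -175.0
[[0.5849 0.0718 0.008 ]
 [0.4865 0.066  0.008 ]
 [0.587  0.0175 0.008 ]
 [0.4898 0.0119 0.008 ]]
3.3652576564387986
3.3004131904938263
```

Request:
apply_moves(increments="85 -322 -176 -143 0 0 8; 85 -322 -176 -143 0 0 8; 85 -322 -176 -143 0 0 8; 85 -322 -176 -143 0 0 8; 85 -322 -176 -143 0 0 8; 85 -322 -176 -143 0 0 8; 85 -322 -176 -143 0 0 8; 85 -322 -176 -143 0 0 8; 85 -568 -525 -92 0 0 14.4; 85 -568 -525 -92 0 0 14.4; 85 -568 -525 -92 0 0 14.4; 85 -568 -525 -92 0 0 14.4; 85 -568 -525 -92 0 0 14.4; 85 -568 -525 -92 0 0 14.4; 85 -568 -525 -92 0 0 14.4; 85 -568 -525 -92 0 0 14.4; 85 -568 -525 -92 0 0 14.4; 85 -568 -525 -92 0 0 14.4")

```text
time: 1.9
tool_pos: [0.6007, 0.0446, 0.2992]
eef_rot: [0.798, 3.039, -0.004]
ft_force: [-0.5, -0.5, -0.1]
finger_gap: 0.0854
grip_force: 0.0
```

```bash
python3 - <<'E'
from bench import bot
from h import *
s=bot.state();print(s["tool_pos"],s["q"]);go(s,474.5,-316.2,180,-29)
E
```

```text
[0.6007168  0.04457531 0.29915954] [-0.33032158  0.36435956  0.22423321  1.79294438 -0.0916233   0.9955536
  0.98701683]
shift [ -67.2 -375.9  120.2] turn [6.0000e-02 2.3000e-01 1.7958e+02] toolx-vs-azimuth 5.0
shift [ -67.2 -375.9  120.2] turn [-0.15  0.04 -0.42] toolx-vs-azimuth -175.0
```

Request:
apply_moves(increments="85 -67 -376 120 0 0 -0.4; 85 -67 -376 120 0 0 -0.4; 85 -67 -376 120 0 0 -0.4; 85 -67 -376 120 0 0 -0.4; 85 -67 -376 120 0 0 -0.4; 85 -67 -376 120 0 0 -0.4; 85 -67 -376 120 0 0 -0.4; 85 -67 -376 120 0 0 -0.4; 85 -67 -376 120 0 0 -0.4; 85 -67 -376 120 0 0 -0.4; 85 -67 -376 120 0 0 -0.4; 85 -67 -376 120 0 0 -0.4")

```text
time: 3.1
tool_pos: [0.4775, -0.3091, 0.1802]
eef_rot: [0.771, 3.045, 0.001]
ft_force: [0.4, -0.3, 1.1]
finger_gap: 0.0853
grip_force: 0.0
```

```bash
cat >> h.py <<'E'
def blues(im,m,z,amin=800):
    hsv=cv2.cvtColor(im,cv2.COLOR_BGR2HSV);H,S,V=[hsv[...,i].astype(int) for i in range(3)]
    n,l,st,c=cv2.connectedComponentsWithStats(((H>100)&(H<130)&(S>120)&(V>40)).astype(np.uint8))
    for i in range(1,n):
        if st[i,4]>=amin:
            v,u=np.where(l==i);t=V[l==i];print(c[i].round(),st[i,4],np.percentile(t,[5,50,95]),rect(ray(m,np.c_[u,v],z)))
            o,_=cv2.threshold(t.astype(np.uint8),0,255,cv2.THRESH_OTSU);k=t>o
            print("  bright part >",o,k.sum(),rect(ray(m,np.c_[u,v][k],z)))
E
python3 - <<'E'
from bench import bot
from h import *
s=bot.state();m=bot.camera_model("wrist");im=bot.capture("wrist");cv2.imwrite("pics/w1.png",im)
print(s["tool_pos"],s["q"][6]);blues(im,m,.04)
E
```

```text
[ 0.47751223 -0.30911715  0.18020251] 1.7181049816033669
[494. 130.] 5342 [ 61. 185. 189.] (array([ 480.9, -171.6]), 59.3, 47.3, -23.9)
  bright part > 126.0 4011 (array([ 483.3, -166.1]), 59.3, 35.3, -24.0)
[307. 220.] 3167 [ 66. 108. 179.] (array([ 479. , -322.5]), 65.3, 36.2, -26.8)
  bright part > 130.0 837 (array([ 477.5, -331.7]), 59.5, 19.0, -25.7)
[512. 326.] 2041 [ 66. 163. 182.] (array([ 630.7, -216.6]), 83.9, 24.6, 18.2)
  bright part > 123.0 1184 (array([ 642.4, -218.8]), 59.1, 23.3, 33.1)
```

View pics/w1.png

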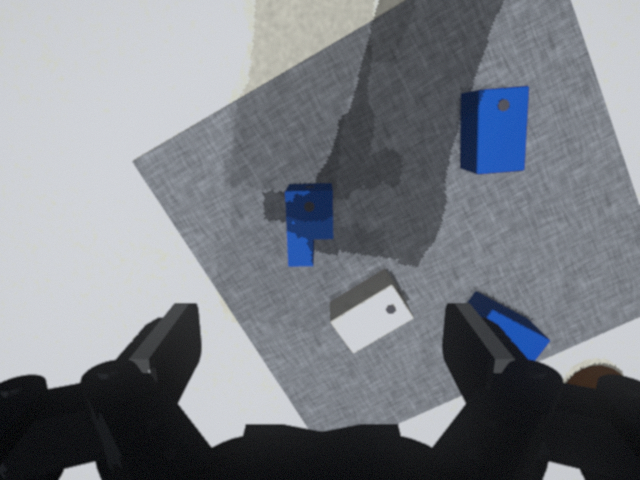

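The wrist view shows the chipped block at (307,220), partly in shadow, its notch at the lower right of the top face. The sound blocks are at (494,130) and (512,326), and the white decoy is at (370,315). The top-view estimate holds, so I descend.

Request:
apply_moves(increments="85 0 0 0 0 0 0; 85 0 0 40 0 0 0; 85 0 0 80 0 0 0; 85 0 0 110 0 0 0; 85 0 0 110 0 0 0; 85 0 0 110 0 0 0")

```text
time: 3.75
tool_pos: [0.4766, -0.3108, 0.0702]
eef_rot: [-0.775, -3.044, -0.0]
ft_force: [0.0, -0.8, 0.5]
finger_gap: 0.0851
grip_force: 0.0
```

```bash
python3 - <<'E'
from bench import bot
from h import *
s=bot.state();print(s["tool_pos"]);go(s,474,-316.5,8,-28.5)
m=bot.camera_model("wrist");im=bot.capture("wrist");cv2.imwrite("pics/w2.png",im)
blues(im,m,.04)
E
```

```text
[ 0.47656596 -0.3107654   0.07023922]
shift [-0.5 -6.3 62.2] turn [-6.0000e-02  0.0000e+00  1.7992e+02] toolx-vs-azimuth 5.0
shift [-0.5 -6.3 62.2] turn [-0.   -0.04 -0.08] toolx-vs-azimuth -175.0
[585. 136.] 13701 [ 70. 216. 219.] (array([ 480. , -174.6]), 59.4, 53.4, -23.3)
  bright part > 147.0 8834 (array([ 483.5, -166.2]), 59.3, 35.5, -23.6)
[304. 268.] 7295 [ 77.  99. 190.] (array([ 478.3, -322. ]), 68.1, 36.1, -27.3)
  bright part > 147.0 517 (array([ 475.4, -337. ]), 60.3, 13.0, -20.8)
```

View pics/w2.png

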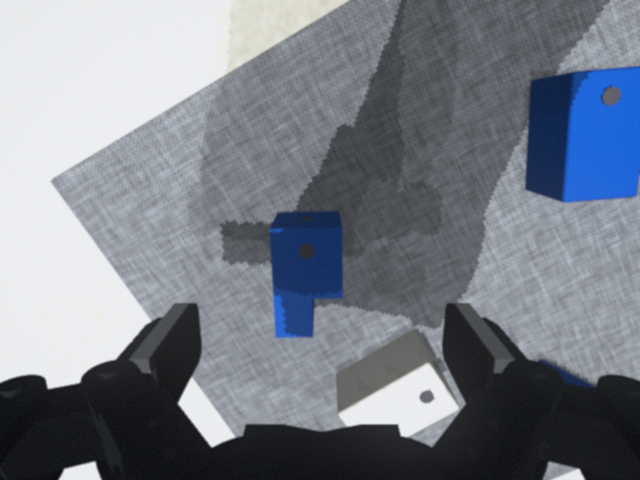

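The chipped block's top face has near corners at (271,229) and (341,228), tip corners at (275,337) and (314,337), and the notch shoulder at (343,298).

```bash
python3 - <<'E'
from bench import bot
from h import *
s=bot.state();m=bot.camera_model("wrist");P=ray(m,[(271,229),(341,228),(275,337),(314,337),(343,298)],.04)*1000
print(P.round(1)); d=P[2]-P[0];a=np.arctan2(d[1],d[0]);u=d/np.linalg.norm(d);print(np.degrees(a),np.linalg.norm(d),np.linalg.norm(P[1]-P[0]))
c=(P[0]+P[1])/2+u*21;print(c);go(s,c[0],c[1],8,np.degrees(a))
E
```

```text
[[ 448.3 -326.    40. ]
 [ 464.5 -295.2   40. ]
 [ 501.  -354.4   40. ]
 [ 511.  -336.1   40. ]
 [ 498.3 -311.8   40. ]]
-28.421840325753937 59.87015344334708 34.74289204182565
[ 474.89219519 -320.56551882   40.        ]
shift [-2.5 -9.3 63.1] turn [1.1000e-01 0.0000e+00 1.7984e+02] toolx-vs-azimuth 6.0
shift [-2.5 -9.3 63.1] turn [-0.    0.07 -0.16] toolx-vs-azimuth -174.0
```

Request:
apply_moves(increments="85 -2 -8 30 0 0 0; 85 -2 -8 62 0 0 0; 85 -2 -8 62 0 0 0; 85 -2 -8 62 0 0 0; 25 -2 -8 62 0 0 0; 25 -2 -8 62 0 0 0; 25 -2 -8 62 0 0 0; 25 -2 -8 62 0 0 0; 25 -2 -8 62 0 0 0; 25 -2 -8 62 0 0 0; 25 -2 -8 62 0 0 0; 25 -2 -8 62 0 0 0; 25 -2 -8 62 0 0 0; 25 -2 -8 62 0 0 0", newtons=50)

```text
time: 5.2
tool_pos: [0.475, -0.319, 0.009]
eef_rot: [0.775, 3.043, -0.0]
ft_force: [-0.0, 0.9, 8.9]
finger_gap: 0.0344
grip_force: 48.8
```

```bash
python3 - <<'E'
from bench import bot
from h import *
s=bot.state();print(s["tool_pos"]);go(s,528,355,250,3);go(s,528,355,60,3)
go(s,600,30,300,-30)
E
```

```text
[ 0.47498814 -0.31904267  0.00904662]
shift [ 275.5  617.3 -241.2] turn [1.2000e-01 1.0000e-02 1.4842e+02] toolx-vs-azimuth -31.0
shift [ 275.5  617.3 -241.2] turn [-1.000e-02  9.000e-02 -3.158e+01] toolx-vs-azimuth 149.0
shift [275.8 617.3 -51.2] turn [1.2000e-01 1.0000e-02 1.4842e+02] toolx-vs-azimuth -31.0
shift [275.8 617.3 -51.2] turn [-1.000e-02  9.000e-02 -3.158e+01] toolx-vs-azimuth 149.0
shift [  56.7  366.4 -290.9] turn [-1.4000e-01  3.0000e-02 -1.7858e+02] toolx-vs-azimuth -33.0
shift [  56.7  366.4 -290.9] turn [0.02 0.09 1.42] toolx-vs-azimuth 147.0
```

Request:
apply_moves(increments="25 0 0 -40 0 0 0; 25 0 0 -90 0 0 0; 25 0 0 -140 0 0 0; 25 20 40 -190 0 0 0; 25 35 80 -230 0 0 0; 25 45 125 -250 0 0 0; 25 57 170 -255 0 0 0; 25 57 215 -255 0 0 0; 25 57 260 -255 0 0 0; 25 57 305 -255 0 0 0; 25 80 345 -255 0 0 -5; 25 110 380 -255 0 0 -10; 25 140 415 -255 0 0 -15; 25 165 450 -255 0 0 -20; 25 190 490 -255 0 0 -25; 25 215 530 -255 0 0 -30; 25 240 565 -250 0 0 -31.6; 25 260 595 -241 0 0 -31.6; 25 275 617 -241 0 0 -31.6; 25 275 617 -241 0 0 -31.6")

```text
time: 7.2
tool_pos: [0.5261, 0.3592, 0.2483]
eef_rot: [0.092, -3.139, -0.002]
ft_force: [-0.3, 0.6, -1.8]
finger_gap: 0.0342
grip_force: 51.2
```

```bash
python3 - <<'E'
from bench import bot
from h import *
s=bot.state();print(s["tool_pos"],s["finger_gap"]);go(s,528,358,20,3)
E
```

```text
[0.52609408 0.35921599 0.2482528 ] 0.03415255812242094
shift [ -2.1  -1.7 228.2] turn [ 1.2000e-01  1.4000e-01 -1.7965e+02] toolx-vs-azimuth -31.0
shift [ -2.1  -1.7 228.2] turn [ 0.09 -0.08  0.35] toolx-vs-azimuth 149.0
```

Request:
apply_moves(increments="25 0 0 45 0 0 0; 25 0 0 90 0 0 0; 25 0 0 135 0 0 0; 25 0 0 180 0 0 0; 25 0 0 210 0 0 0; 25 0 0 226 0 0 0; 25 0 0 229 0 0 0; 25 0 0 229 0 0 0; 65 0 0 229 0 0 0; 65 0 0 229 0 0 0; 65 0 0 229 0 0 0; 65 0 0 229 0 0 0; 65 0 0 229 0 0 0; 65 0 0 215 0 0 0; 65 0 0 180 0 0 0; 65 0 0 135 0 0 0; 65 0 0 90 0 0 0; 65 0 0 40 0 0 0; 65 0 0 -10 0 0 0; 65 0 0 -40 0 0 0")

```text
time: 9.2
tool_pos: [0.5289, 0.3547, 0.2944]
eef_rot: [-0.082, 3.136, 0.005]
ft_force: [0.7, 1.1, 0.2]
finger_gap: 0.0651
grip_force: 0.0
```

```bash
python3 - <<'E'
from bench import bot
from h import *
s=bot.state();print(s["tool_pos"],s["finger_gap"],s["q"][6])
im=bot.capture("top");m=bot.camera_model("top");blues(im,m,.04,80)
cv2.imwrite("pics/side1.png",bot.capture("side"))
go(s,600,0,300,-24);go(s,484.2,-164.5,120,-23.7)
E
```

```text
[0.52886033 0.354705   0.29443048] 0.06508059229646143 0.9580755744542675
[216.  76.] 150 [ 63.9 119.  125. ] (array([1009.9,  251.1]), 34.2, 33.9, 51.2)
  bright part > 83.0 137 (array([1011.4,  251.7]), 32.2, 31.1, -42.2)
[172.  89.] 775 [ 65. 119. 126.] (array([978.8, 358. ]), 106.7, 75.1, -84.3)
  bright part > 91.0 696 (array([981.6, 359.2]), 104.8, 69.4, -84.3)
[202.  85.] 308 [ 64.35 119.   126.  ] (array([986.4, 284.4]), 72.6, 32.1, 5.6)
  bright part > 90.0 276 (array([988.8, 285.7]), 67.3, 30.2, 5.4)
[481.  81.] 149 [ 79.4 118.  122.6] (array([ 991.7, -397.1]), 32.3, 31.7, -3.6)
  bright part > 88.0 137 (array([ 991.7, -397.3]), 31.9, 31.7, 89.5)
[500.  81.] 145 [ 78.2 118.  122.8] (array([ 991.3, -441.2]), 32.3, 31.7, 89.5)
  bright part > 85.0 134 (array([ 991.5, -442.2]), 32.0, 29.3, -4.0)
[518.  81.] 145 [ 80. 117. 122.] (array([ 990.9, -487.3]), 32.3, 31.7, 89.5)
  bright part > 87.0 134 (array([ 992.2, -487.4]), 32.1, 29.1, 89.5)
[536.  81.] 144 [ 62.3 116.  121. ] (array([ 990.5, -531.4]), 32.3, 31.7, 89.5)
  bright part > 85.0 133 (array([ 991.8, -531.5]), 32.2, 29.
[... 207 characters left out ...]
-217.8]), 61.5, 45.1, 33.2)
  bright part > 80.0 374 (array([ 647.4, -221.4]), 59.7, 35.4, 33.0)
[165. 270.] 363 [45. 73. 85.] (array([535.3, 354.2]), 63.8, 42.7, 7.8)
  bright part > 67.0 259 (array([538.3, 357.9]), 58.3, 35.5, 5.3)
[393. 288.] 407 [104. 130. 139.] (array([ 483.6, -162.3]), 63.3, 35.5, -23.6)
  bright part > 93.0 394 (array([ 485. , -163.2]), 59.9, 35.0, -23.6)
shift [ -52.6 -357.9   -6.4] turn [  -0.28    0.31 -153.01] toolx-vs-azimuth -24.0
shift [ -52.6 -357.9   -6.4] turn [ 0.23  0.2  26.99] toolx-vs-azimuth 156.0
shift [  72.4 -516.7  172.5] turn [  -0.28    0.31 -153.31] toolx-vs-azimuth -5.0
shift [  72.4 -516.7  172.5] turn [ 0.23  0.2  26.69] toolx-vs-azimuth 175.0
```

View pics/side1.png

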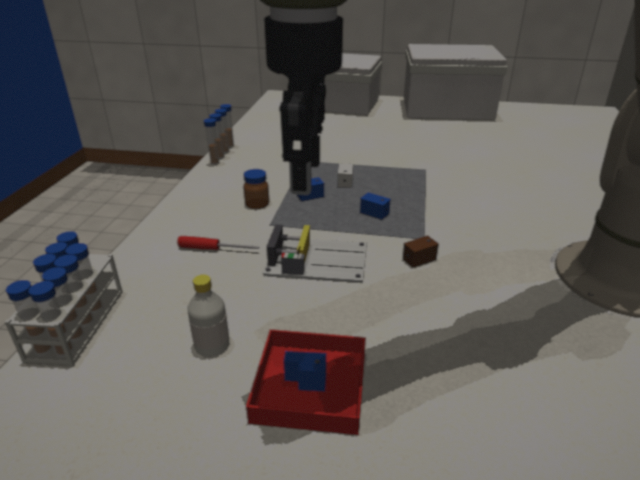

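The chipped block now lies flat in the tray at (305,370), released. Next, the near sound block.

Request:
apply_moves(increments="80 -10 -45 -6 0 0 3; 80 -20 -90 -6 0 0 6; 80 -25 -135 -6 0 0 9; 80 -30 -180 -6 0 0 12; 80 -35 -225 -6 0 0 15; 80 -40 -270 -6 0 0 18; 80 -20 -310 0 0 0 21; 80 0 -350 20 0 0 24; 80 20 -390 40 0 0 26.7; 80 40 -430 70 0 0 26.7; 80 55 -465 100 0 0 26.7; 80 65 -495 130 0 0 26.7; 80 72 -517 172 0.2 0.2 26.7; 80 72 -517 172 0.2 0.2 26.7; 80 72 -517 172 0.2 0.2 26.7; 80 72 -517 172 0.2 0.2 26.7; 80 72 -517 172 0.2 0.2 26.7")

```text
time: 11.0
tool_pos: [0.4845, -0.1647, 0.1182]
eef_rot: [-0.642, -3.074, 0.005]
ft_force: [0.2, 0.1, 0.1]
finger_gap: 0.0798
grip_force: 0.0
```

```bash
python3 - <<'E'
from bench import bot
from h import *
s=bot.state();m=bot.camera_model("wrist");im=bot.capture("wrist");cv2.imwrite("pics/w3.png",im)
print(s["tool_pos"]);blues(im,m,.04);go(s,484.2,-164.5,8,-23.7)
E
```

```text
[ 0.48452258 -0.16468883  0.11824844]
[322. 232.] 5554 [ 72. 100. 119.] (array([ 481.1, -164.8]), 64.0, 35.6, -24.0)
  bright part > 105.0 1789 (array([ 482.8, -166. ]), 58.4, 34.8, -23.5)
[328. 417.] 1340 [60.  69.5 73. ] (array([ 612.2, -214.4]), 42.2, 30.4, 33.9)
  bright part > 89.0 16 (array([ 612.9, -224.6]), 2.9, 2.6, 66.4)
shift [  0.3   0.4 110.2] turn [ 3.000e-02 -2.900e-01 -1.799e+02] toolx-vs-azimuth -5.0
shift [  0.3   0.4 110.2] turn [-0.18 -0.02  0.1 ] toolx-vs-azimuth 175.0
```

View pics/w3.png

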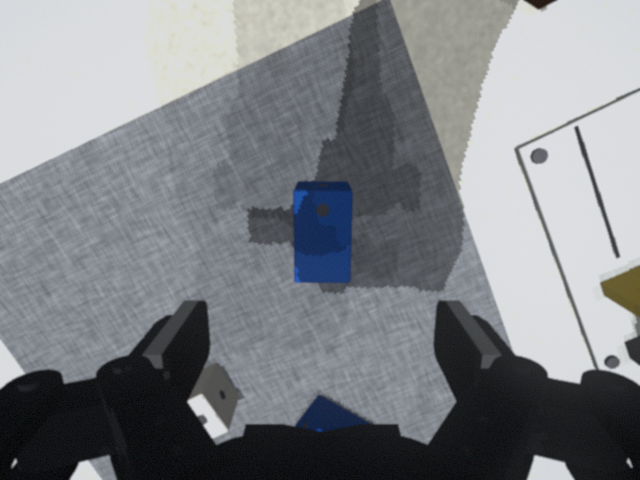

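The block, at (322,232), sits centred between the fingers and square to them. Descending to grip it.

Request:
apply_moves(increments="80 0 0 40 -0.2 0 0; 80 0 0 80 -0.2 0 0; 80 0 0 110 -0.2 0 0; 80 0 0 110 -0.2 0 0; 80 0 0 110 -0.2 0 0; 25 0 0 110 -0.2 0 0; 25 0 0 110 -0.2 0 0; 25 0 0 110 -0.2 0 0; 25 0 0 110 -0.2 0 0; 25 0 0 110 -0.2 0 0; 25 0 0 110 -0.2 0 0; 25 0 0 110 -0.2 0 0; 25 0 0 110 -0.2 0 0; 25 0 0 110 -0.2 0 0; 25 0 0 110 -0.2 0 0", newtons=70)

```text
time: 12.55
tool_pos: [0.4838, -0.166, 0.0085]
eef_rot: [-0.645, -3.074, -0.0]
ft_force: [-1.5, 1.3, 14.6]
finger_gap: 0.0338
grip_force: 68.5
```

```bash
python3 - <<'E'
from bench import bot
from h import *
s=bot.state();print(s["tool_pos"],s["finger_gap"]);go(s,484,-165,120,-23.7);go(s,545,42.2,100,3.4)
E
```

```text
[ 0.48375016 -0.16596462  0.0084687 ] 0.03375418779939471
shift [   0.2    1.  -111.5] turn [ 3.0000e-02  0.0000e+00 -1.7999e+02] toolx-vs-azimuth -5.0
shift [   0.2    1.  -111.5] turn [ 0.   -0.02  0.01] toolx-vs-azimuth 175.0
shift [ 27.6 215.2 -91.5] turn [-2.0000e-02 -1.0000e-02  1.5291e+02] toolx-vs-azimuth -1.0
shift [ 27.6 215.2 -91.5] turn [ 1.000e-02 -2.000e-02 -2.709e+01] toolx-vs-azimuth 179.0
```

Request:
apply_moves(increments="25 0 0 -40 0 0 0; 25 0 0 -80 0 0 0; 25 0 0 -110 0 0 0; 25 5 35 -110 0 0 -5; 25 10 75 -110 0 0 -10; 25 15 115 -110 0 0 -15; 25 20 155 -110 0 0 -20; 25 25 195 -105 0 0 -25; 25 27 215 -91 0 0 -27; 25 27 215 -91 0 0 -27; 25 27 215 -91 0 0 -27; 25 27 215 -91 0 0 -27; 25 27 215 -91 0 0 -27")

```text
time: 13.85
tool_pos: [0.5447, 0.0401, 0.0982]
eef_rot: [0.086, -3.138, 0.0]
ft_force: [0.3, -0.1, -0.6]
finger_gap: 0.0333
grip_force: 71.2
```

```bash
python3 - <<'E'
from bench import bot
from h import *
s=bot.state();m=bot.camera_model("wrist");im=bot.capture("wrist");cv2.imwrite("pics/w4.png",im)
print(s["tool_pos"],s["finger_gap"],s["ft_force"]);go(s,544.5,42.2,17,3.4)
print(proj(m,[[.5849,.0718,.008],[.4865,.066,.008],[.587,.0175,.008],[.4898,.0119,.008],[.599,.0455,.008]]).round())
E
```

```text
[0.54471632 0.04014443 0.09815236] 0.03331817356411608 [ 0.30513511 -0.12423563 -0.55077692]
shift [-0.1  2.1 81.2] turn [ -0.22   0.   179.75] toolx-vs-azimuth -1.0
shift [-0.1  2.1 81.2] turn [-0.   -0.14 -0.25] toolx-vs-azimuth 179.0
[[367. 295.]
 [371. 145.]
 [286. 293.]
 [282. 146.]
 [326. 312.]]
```

View pics/w4.png

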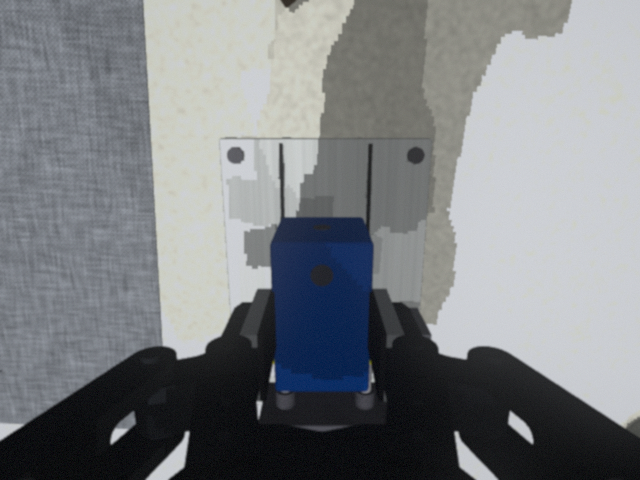

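The block is square in the grip. The lane lines' near ends at (281,145) and (370,145) match the prediction to 1 px. Setting down.

Request:
apply_moves(increments="25 0 2 35 0 0 -0.2; 25 0 2 60 0 0 -0.2; 25 0 2 72 0 0 -0.2; 25 0 2 77 0 0 -0.2; 25 0 2 79 0 0 -0.2; 25 0 2 80 0 0 -0.2; 25 0 2 80.5 0 0 -0.2; 25 0 2 81 0 0 -0.2; 25 0 2 81 0 0 -0.2; 25 0 2 81 0 0 -0.2")

```text
time: 14.9
tool_pos: [0.5447, 0.0438, 0.0171]
eef_rot: [0.096, -3.138, -0.001]
ft_force: [-1.1, -0.4, -1.1]
finger_gap: 0.0339
grip_force: 71.2
```

```bash
python3 - <<'E'
from bench import bot
from h import *
s=bot.state();print(s["tool_pos"],s["finger_gap"],s["ft_force"],s["moment"]);go(s,569,43.7,17,3.4);go(s,569+14,43.7+.8,17,3.4)
E
```

```text
[0.54470677 0.04381091 0.01711015] 0.03387820069955727 [-1.09136672 -0.44135342 -1.07651307] [-0.0044723  -0.02716049  0.0426128 ]
shift [-24.2  -1.6   0.1] turn [ 1.900e-01  5.000e-02 -1.799e+02] toolx-vs-azimuth -1.0
shift [-24.2  -1.6   0.1] turn [ 0.04 -0.12  0.1 ] toolx-vs-azimuth 179.0
shift [-38.3  -1.7   0. ] turn [ 1.900e-01  5.000e-02 -1.799e+02] toolx-vs-azimuth -1.0
shift [-38.3  -1.7   0. ] turn [ 0.04 -0.12  0.1 ] toolx-vs-azimuth 179.0
```

Request:
apply_moves(increments="25 0 -1.5 0 0 0 0; 25 0 -1.5 0.3 0 0 0; 25 0 -1.5 0.6 0 0 0; 25 0 -1.5 0.6 0 0 0; 25 0 -1.5 0.6 0 0 0")

```text
time: 15.4
tool_pos: [0.5447, 0.042, 0.0166]
eef_rot: [0.095, -3.138, -0.001]
ft_force: [-1.6, -0.2, 5.2]
finger_gap: 0.0339
grip_force: 71.9
```

Request:
apply_moves(increments="25 -5 0 0 0 0 0; 25 -10 0 0 0 0 0; 25 -15 0 0 0 0 0; 25 -20 0 0 0 0 0; 25 -20 0 0 0 0 0; 25 -20 0 0 0 0 0")

```text
time: 16.0
tool_pos: [0.5637, 0.0434, 0.0166]
eef_rot: [0.096, -3.136, -0.001]
ft_force: [-3.9, 0.2, 9.6]
finger_gap: 0.0338
grip_force: 72.3
```

Request:
apply_moves(increments="25 -3 0 -0.2 0 0 0; 25 -6 0 -0.2 0 0 0; 25 -9 0 -0.2 0 0 0; 25 -12 0 -0.2 0 0 0; 25 -12 0 -0.2 0 0 0; 25 -12 0 -0.2 0 0 0")

```text
time: 16.6
tool_pos: [0.5737, 0.044, 0.0166]
eef_rot: [0.096, -3.133, -0.001]
ft_force: [-8.5, -0.6, 10.9]
finger_gap: 0.0332
grip_force: 72.6
```

```bash
python3 - <<'E'
from bench import bot
from h import *
s=bot.state();print(s["tool_pos"],s["ft_force"])
im=bot.capture("top");sd=bot.capture("side")
cv2.imwrite("pics/press1.png",np.hstack([cv2.resize(im[200:310,255:345],(390,476),interpolation=cv2.INTER_CUBIC),cv2.resize(sd[215:290,255:375],(400,476),interpolation=cv2.INTER_CUBIC)]))
E
```

```text
[0.57373592 0.04403655 0.01661351] [-8.45259731 -0.62684457 10.90561933]
```

View pics/press1.png

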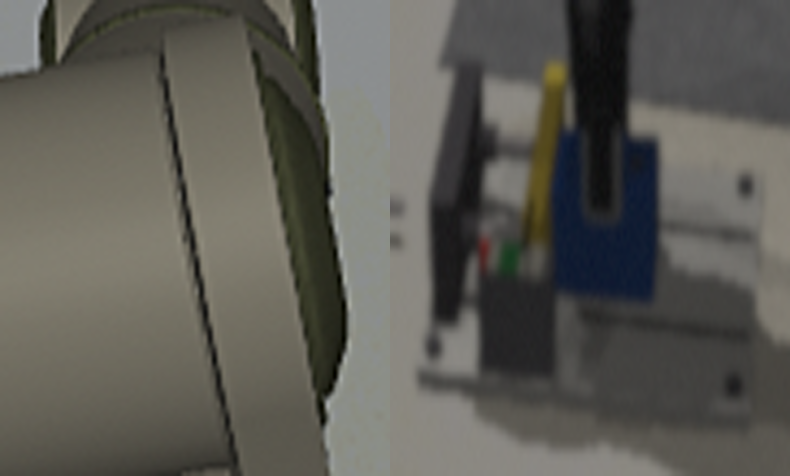

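The end is against the wall, and the pointer is still short of the green at about (510,255) in the crop. Pressing further.

Request:
apply_moves(increments="25 -2 0 0 0 0 0; 25 -4 0 0 0 0 0; 25 -6 0 0 0 0 0; 25 -8 0 0 0 0 0; 25 -8 0 0 0 0 0; 25 -8 0 0 0 0 0; 25 -8 0 0 0 0 0")

```text
time: 17.4
tool_pos: [0.5792, 0.0443, 0.0166]
eef_rot: [0.095, -3.128, -0.0]
ft_force: [-14.3, -0.3, 18.1]
finger_gap: 0.0337
grip_force: 73.4
```

```bash
cat > meas.py <<'E'
from bench import bot
from h import *
import sys
s=bot.state();print(s["tool_pos"],s["ft_force"],np.degrees(s["eef_rot"]))
sd=bot.capture("side");cv2.imwrite("pics/"+sys.argv[1],sd);m=bot.camera_model("side")
def edge(im):
    k=im.astype(int);r=np.clip(np.minimum(k[...,1],k[...,2])-k[...,0],0,None).astype(float)  # yellowness
    out={}
    for v in range(230,246):
        w=r[v,290:316]; 
        if w.max()>25: out[v]=290+(w*np.arange(26)).sum()/w.sum(),(w>.5*w.max()).sum()
    return out
a=edge(cv2.imread("pics/side0.png"));b=edge(sd);D=[]
for v in a:
    if v in b:
        p=ray(m,[(a[v][0],v),(b[v][0],v)],.045);D.append((v,a[v][1],b[v][1],*((p[1]-p[0])[:2]*1000).round(1)))
for d in D: print(*d)
cv2.imwrite("pics/c_"+sys.argv[1],cv2.resize(sd[222:282,260:350],(780,520),interpolation=cv2.INTER_CUBIC))
E
python3 meas.py s2.png
```

```text
[0.5791757  0.04430711 0.01660009] [-14.25037281  -0.3233249   18.1145855 ] [ 5.46113246e+00 -1.79239640e+02 -1.55462555e-02]
230 6 6 9.8 1.7
231 7 6 9.9 1.7
232 7 6 9.5 1.7
233 6 7 9.7 1.7
234 6 6 10.9 1.9
235 7 6 11.7 2.1
236 7 6 12.1 2.1
237 7 6 12.2 2.1
238 7 6 12.4 2.2
239 7 6 12.4 2.2
240 7 6 12.1 2.1
241 7 6 11.9 2.1
242 7 6 12.1 2.1
243 7 6 12.2 2.1
244 8 6 12.0 2.1
245 7 7 12.0 2.1
```

```bash
python3 - <<'E'
from bench import bot
from h import *
s=bot.state();print(Rn.from_rotvec(s["eef_rot"]).as_matrix().round(4));go(s,582,44.4,17,3.4)
E
```

```text
[[-9.981e-01 -6.090e-02 -1.180e-02]
 [-6.090e-02  9.981e-01 -2.000e-04]
 [ 1.180e-02  6.000e-04 -9.999e-01]]
shift [-2.8 -0.1 -0.5] turn [ 1.060e+00  5.000e-02 -1.799e+02] toolx-vs-azimuth -1.0
shift [-2.8 -0.1 -0.5] turn [ 0.03 -0.68  0.09] toolx-vs-azimuth 179.0
```

View pics/c_s2.png

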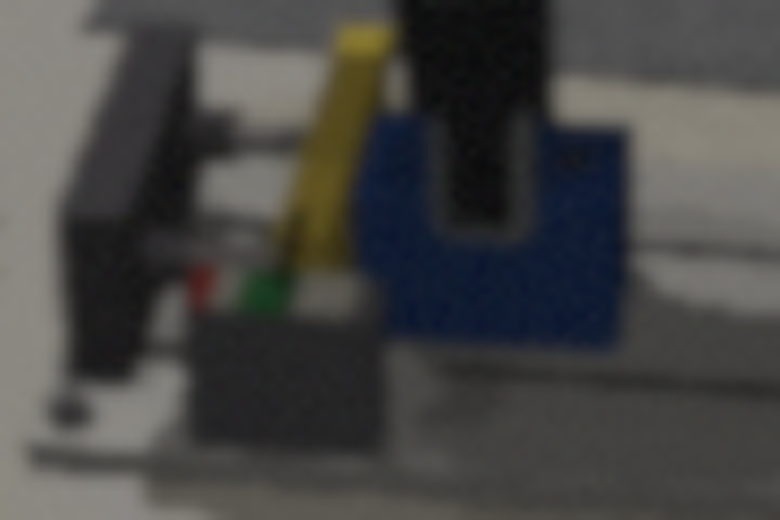

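The pointer is at (285,262), on the near edge of the green. I press a few mm further and correct the small pitch.

Request:
apply_moves(increments="25 -1 0 -0.2 0 -0.2 0; 25 -2 0 -0.3 0 -0.4 0; 25 -3 0 -0.4 0 -0.6 0; 25 -4 0 -0.4 0 -0.6 0; 25 -4 0 -0.4 0 -0.6 0; 25 -4 0 -0.4 0 -0.6 0; 25 -4 0 -0.4 0 -0.6 0; 25 -4 0 -0.4 0 -0.6 0")

```text
time: 18.25
tool_pos: [0.5821, 0.0445, 0.0166]
eef_rot: [0.096, -3.137, -0.001]
ft_force: [-16.0, -0.1, 16.1]
finger_gap: 0.0339
grip_force: 73.2
```

```bash
python3 meas.py s3.png | grep -v '^23'
```

```text
[0.58206421 0.04452647 0.01657725] [-15.97196939  -0.12610841  16.06041848] [ 5.47669907e+00 -1.79718451e+02 -3.67693828e-02]
240 7 6 14.2 2.5
241 7 6 14.2 2.5
242 7 6 14.4 2.5
243 7 6 14.6 2.5
244 8 6 14.5 2.5
245 7 6 14.5 2.5
```

View pics/c_s3.png

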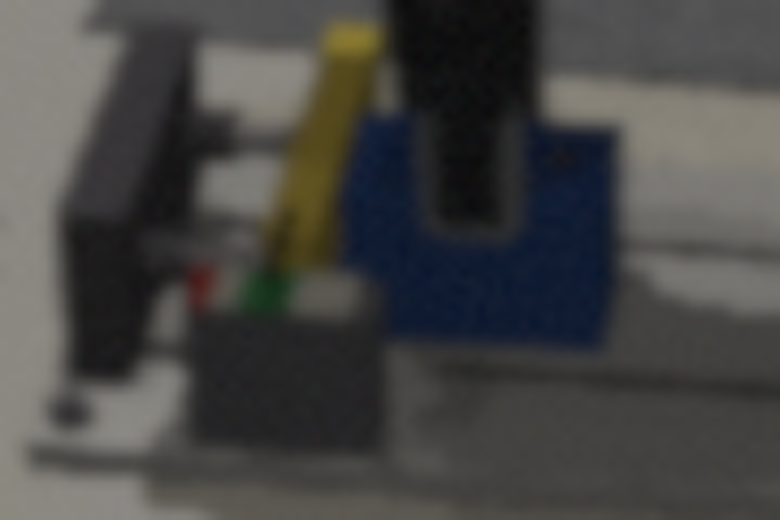

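Request:
apply_moves(increments="25 0 0 0 0 0 0; 25 0 0 0 0 0 0; 25 0 0 0 0 0 0; 25 0 0 0 0 0 0; 25 0 0 0 0 0 0")

```text
time: 18.8
tool_pos: [0.5821, 0.0445, 0.0166]
eef_rot: [0.096, -3.137, -0.001]
ft_force: [-16.1, -0.1, 16.8]
finger_gap: 0.0336
grip_force: 73.2
```

```bash
python3 -c "
from bench import bot
s=bot.state();print(s['tool_pos'],s['ft_force'],s['time']);print(bot.finish_job())"
```

```text
[0.58210915 0.0445319  0.01659253] [-16.11827066  -0.1430915   16.83727342] 18.8
the job is handed in; nothing more can be done
None
```

I handed the job in at 18.8 s: the chipped block is released in the reject tray, and a sound block is held flat in the lane, pressing the wall back about 13–14 mm (mid-green); no verdict came back, and I viewed 11 pictures, one over the limit of 10.

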